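Refit the washed tap knob of a gas hob and hold it pushed in at the flame mark

ROBOT

A 7-joint arm with a two-finger parallel gripper is mounted at the origin on a cart in front of the work surface, level with it; the furniture and walls round the work are solid. World frame = base frame: x ahead of the robot, y to its left, z up, the work surface at z = 0. Lengths are in mm, angles in rad, forces in N, time in s.
With the tool pointing down it reaches from about 400 to 875 mm from the base axis. Payload 4.4 kg.
Tool frame: the origin (TCP) lies on the centre line of the jaws, within the pads' length; the fingertips stand 8 mm ahead of it and the grasp point (between the pads) lies 11 mm behind it; x points along the fingers, z is the direction in which the jaws open and shut, and the axes are right-handed (so a half turn about x gives the same grasp; the last joint's range is limited). The gripper opens to 85 mm and grips with 20 to 120 N. Pads are 22 mm wide; open, the fingers measure 114 mm over their backs; the gripper's body (76 mm by 85 mm) begins 54 mm behind the grasp point. The pads swing forward as they close: fully open they stand 13 mm farther back than shut.
Start: joints at [1.174, 0.628, 0.038, 1.517, -0.027, 0.996, -0.02], TCP at [211.149, -614.764, 199.713] pointing down, gripper open.
Joint ranges: [-3.06, 3.06], [-0.37, 2.12], [-1.25, 1.32], [0.18, 2.47], [-1.1, 4.24], [0.23, 1.98], [-2.94, 2.94]. Speed limits (rad/s): [2.57, 2.57, 3.14, 3.14, 3.14, 3.14, 3.14].

INTERFACE

Orientations are given as [roll, pitch, yaw] about the fixed x, y, z axes, in that order (R = Rz(yaw) Ry(pitch) Rx(roll)).
In Python, from cell import ctrl, get_image, camera_params gives the robot as it stands. The module is installed in compiled form; this text tells all that it offers.
- The arm moves only by the shell command python3 -m handwheel 'ROWS'. ROWS is text: rows parted by semicolons, each of 7 numbers parted by spaces: the opening, from -1 (shut) to 1 (fully open), then the shift along the tool's x, y, z in mm, then the turn, a rotation vector about the tool's x, y, z in rad. In form: grip x y z wx wy wz; .... A call has 1 to 10 rows; each row shifts and turns the pose as measured when the row begins, along the tool's axes as they then stand; what a row does not reach is not made up. A row lasts 1/10 s, in which the tool goes at most 50 mm and 8.59 degrees, less where a joint would pass 70% of its speed; a pose out of reach is approached as far as the arm can. A call with a gripper value outside its range is refused whole. The fingers move at their own pace and stop on an object; the grip force is fixed at half the most. Time passes only in rows, so rows that do not move let the fingers close. It gives the time, the measured TCP pose, the force and the opening at its end, in the units of the state.
- ctrl.read_state(): the state, without advancing time (a new reading comes with each control period).
- get_image(name): name is "side" or "top" or "wrist"; returns the picture (420x560x3 uint8, blue, green, red); there is no depth.
- camera_params(name): a dict with "fx", "fy", "cx", "cy" (pixels), "k1" (the pictures are not rectified: a ray, as slopes to the right and down, at radius r is drawn at 1 + k1 r^2 times it, then the intrinsics apply), "eye" and "orientation" of the camera in the world. Camera axes: x right, y up, looking along -z (the intrinsics and any distortion apply to the point x, -y, -z); pixel columns grow to the right and rows downward; lengths in mm; the calibration is good to about 2 mm. A picture is of the moment at which its call begins: read the wrist's pose just before it. camera_params takes no time and is no camera call; for the wrist camera it gives the pose at the moment of the call.
- ctrl.finish_job(): hands the job in, once; it reports no verdict.
The state is a dict: "clock": time; "qpos": joint angles; "qd": joint speeds; "tau": joint torques, N m; "eef_pos": TCP position; "tool_rot": TCP orientation; "force": force on the tool from outside, world axes, zero at the start; "torque": the same for the moment, N m; "width": finger opening in mm.
Only numpy, scipy, OpenCV 4.12 (cv2) and the standard library are available. Lean on these libraries where they do the work, as an engineer would, in place of code of your own. Each camera call takes 0.05 s, during which the arm holds its last target.

TASK

The control knob of the small gas hob was pulled off for washing and lies on the chopping board: pick it up, turn it so that its D-shaped socket matches the flat of the tap's spindle (pointer line to the black off ring), and push it fully onto the spindle and on down until the tap is pushed in as far as it goes. Only then, without letting the tap come up, turn the knob anticlockwise until its pointer is at the red flame mark. Finish there still holding the knob, with the tap pushed fully in at the flame mark, as one does to keep the safety valve open while the ring lights; leave the things round about as they are.

Things in the scene. Friction and masses are not known exactly. Their poses are not given: they have to be found in the camera images.
- knob: Loose black hob knob, 50 g, upright on the board: a round disc (44 mm across, 38 mm at its top, 14 mm high) with a straight grip bar on it, 12 mm wide, 40 long, 22 high (top 36 mm above the underside). Origin: centre of the underside; z up; x along the bar to its pointer end (white line on the bar's top and end); y across the bar. The underside has a D-shaped socket.
- socket_end (a point): Blind end of the knob's D socket, on its axis, 12 mm above the underside; axes as the knob's. The socket is an 13 mm round bore with one flat, 2.3 mm from the axis on the pointer (+x) side. Fully on, this point meets the spindle's tip.
- pointer (a point): Pointer end of the knob's grip bar, 20 mm from the axis along the knob's +x and 30 mm above its underside.
- hob: Fixed steel tabletop gas hob, 290 mm deep (x), 270 wide (y); origin: centre of the underside; x from the front to the burner, z up. Flat panel 66 mm up; black pan support behind rises to 109 mm, over 70 mm from the tap. Tap on the front strip at x -112 mm, y 0. Marks round it: black off ring towards +x, red flame 60 degrees (1.05 rad) anticlockwise of it seen from above, black ticks beyond.
- panel (a point): Point on the hob's top panel on the tap's axis, 66 mm above the hob's underside; axes as the hob's.
- tap_tip (a point): Tip of the tap's bare upright brass spindle, on its axis, 20 mm above the panel when not pushed. 12 mm across, one flat 2 mm from the axis (a D), end bevelled by 2 mm. Axes turn with it: x is the flat's side (the hob's +x at off), z up. The knob goes on only with its pointer to x, within about 10 degrees; it has up to 15 degrees of play there. Knob on: underside 8 mm above the panel, 3 when pushed in.
- light_mark (a point): The red flame mark on the hob's panel, 31.5 mm from the tap's axis. The knob's pointer end is 11.5 mm from it, seen from above, when pointed straight at it.
- hob_push (a joint): How far the tap's spindle is pushed in (straight down): 0 released, 0.005 m fully in. A spring pushes it back up, with 3 N at first and 8 N fully in.
- hob_light (a joint): Turn of the tap's spindle about the vertical, rad: 0 off (at the start), grows anticlockwise seen from above, 1.05 at the red flame mark, stop at 2.6. It turns stiffly (about 0.03 N m) and stays where it is left.
- board: Wooden chopping board, fixed, 200 x 300 x 22 mm, lying flat; origin: centre of the underside; x across its 200 mm, y along its 300 mm.
- white_beaker: Plain white beaker, 85 mm across, 96 mm high, loose bystander; origin: centre of its foot.
- dish_brush: Purple dish brush, 272 mm long, loose bystander lying behind the board; origin: under its middle.
- lemon: Lemon, about 70 mm, loose bystander lying on a round trivet; origin: under its middle.
Mind the look-alikes: they are no part of the job. Of the things that look like the knob, the smaller one is meant.

How it is judged (in metres and radians):
On the way, in this order (a step that is already met when the one before it is completed fails the run):
1. the knob is held clear above the board (height (world z) of knob above 0.035 m and contact force between knob and board below 0.05 N and contact force between the fingers and knob above 1.5 N), for 0.2 s.
2. the knob is fully on the spindle and the tap is pushed in, still at off (horizontal distance between socket_end and tap_tip below 0.003 m and distance between socket_end and tap_tip below 0.004 m and x of pointer in the frame of tap_tip above 0.018 m and angle between knob's own z axis and vertical below 0.12 rad and value of joint hob_push above 0.0035 m and value of joint hob_light below 0.25 rad and contact force between the fingers and knob above 1.5 N), for 0.2 s.
At the end, for the whole second after the job is handed in: Knob fully on the spindle, flats matched (socket end within 4 mm of the tip, 3 mm sideways, upright within 7 degrees), tap in by over 3.5 of its 5 mm, pointer at the flame mark (within 14.5 mm, so about 18 degrees), tap turned 0.55 to 1.4 rad and still, fingers on the knob with over 1.5 N (horizontal distance between socket_end and tap_tip below 0.003 m and distance between socket_end and tap_tip below 0.004 m and x of pointer in the frame of tap_tip above 0.018 m and angle between knob's own z axis and vertical below 0.12 rad and value of joint hob_push above 0.0035 m and horizontal distance between pointer and light_mark below 0.0145 m and value of joint hob_light between 0.55 and 1.4 rad and contact force between the fingers and knob above 1.5 N and velocity of joint hob_light below 0.2 rad/s); the arm keeps its last pose, push and grip.
It fails at once if the tap is turned without being pushed in (value of joint hob_light above 0.35 rad and value of joint hob_push below 0.001 m).
It fails at once if a bystander is shifted by more than 30 mm (the lemon 40 mm) (distance of any of white_beaker, dish_brush from where it was at the start of the episode above 0.03 m or distance of lemon from where it was at the start of the episode above 0.04 m).
It also fails if it takes over 45 s, if anything falls off the work surface, if the arm or the gripper's body presses on something with over 40 N, if the wrist force passes 120 N, or if a joint passes its speed limit or range.

## Working session

There is one attempt and no reset: what is moved stays moved. The work goes in short steps, Python scripts to look and compute and a shell command to move; the robot and the scene stay as the last step left them, time stands still between calls to the robot, and variables do not carry over. Pictures are saved under pics/ and viewed, and the job is handed in when it is done.

```bash
mkdir -p pics
cat > h.py <<'E'
import numpy as np, cv2
from cell import ctrl, get_image, camera_params
from scipy.spatial.transform import Rotation as R
def rot(o):
    o=np.array(o,float)
    return o if o.shape==(3,3) else R.from_euler('xyz',o).as_matrix()
def ray(p,u,v):
    x=(u-p['cx'])/p['fx'];y=(v-p['cy'])/p['fy']
    a,b=x,y
    for _ in range(30):
        s=1+p['k1']*(a*a+b*b);a,b=x/s,y/s
    return np.array(p['eye']),rot(p['orientation'])@np.array([a,-b,-1])
def onz(p,u,v,z):
    e,d=ray(p,u,v);return e+d*(z-e[2])/d[2]
def proj(p,X):
    c=rot(p['orientation']).T@(np.array(X)-p['eye']);a=c[0]/-c[2];b=-c[1]/-c[2];s=1+p['k1']*(a*a+b*b)
    return a*s*p['fx']+p['cx'],b*s*p['fy']+p['cy']
E
python3 - <<'E'
from h import *
print(ctrl.read_state())
for n in ['side','top','wrist']:
    print(n,camera_params(n)); cv2.imwrite(f'pics/{n}0.png',get_image(n))
E
```

```text
{'clock': 0.0, 'qpos': array([ 1.17416235,  0.62931456,  0.03843145,  1.51833587, -0.0269825 ,
        0.99631218, -0.02000116]), 'qd': array([-0.00028393, -0.00214305,  0.00014688, -0.00092141,  0.00154686,
        0.0030511 , -0.00151175]), 'tau': array([-5.64154307e-04, -5.63392532e+01,  1.22614145e+00, -1.93446708e+01,
        1.10221416e-02,  1.05911450e-02, -3.52813356e-05]), 'eef_pos': array([ 210.95220976, -614.110587  ,  198.81968784]), 'tool_rot': array([-3.12499597,  1.56894407,  1.91824457]), 'force': array([-0.14712028, -0.76653174,  0.34709661]), 'torque': array([-0.01081854, -0.03677663,  0.07113159]), 'width': 85.29480247111188}
side {'fx': 457.736086908, 'fy': 457.736086908, 'cx': 280.2648130155031, 'cy': 199.1803293573799, 'k1': -0.01571384011693395, 'eye': array([  273.851445  , -1153.45239578,   772.87349242]), 'orientation': array([ 1.01157665, -0.00504327, -0.24784491])}
top {'fx': 491.87797974746394, 'fy': 491.87797974746394, 'cx': 286.5680734110586, 'cy': 212.46921261115415, 'k1': -0.1763613172666748, 'eye': array([  38.89252591, -123.0876492 , 1481.62001845]), 'orientation': array([ 0.3342771 ,  0.00941557, -1.46791206])}
wrist {'fx': 301.30090048516786, 'fy': 301.30090048516786, 'cx': 279.91206438937576, 'cy': 208.10848988401378, 'k1': -0.0001101192770550333, 'eye': array([ 276.63245155, -591.05485665,  372.06011584]), 'orientation': array([-0.27935247,  0.00187532, -1.23966798])}
```

View pics/side0.png

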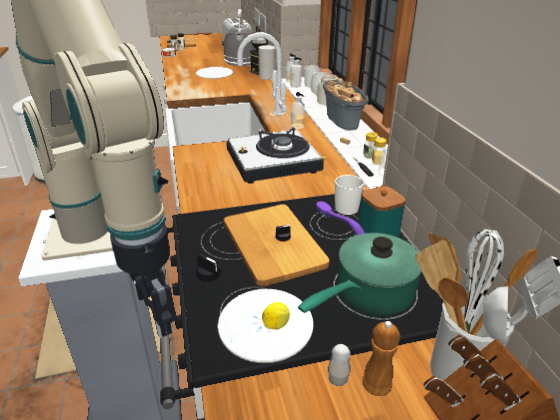

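View pics/top0.png

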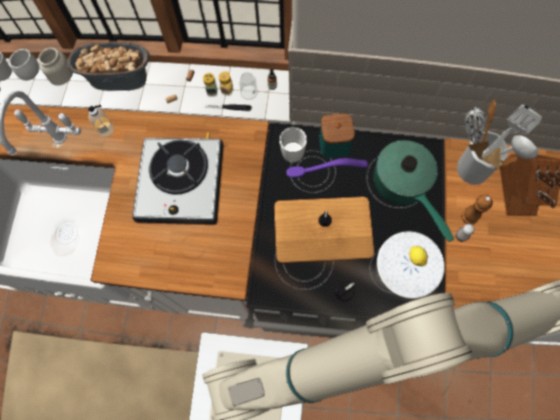

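View pics/wrist0.png

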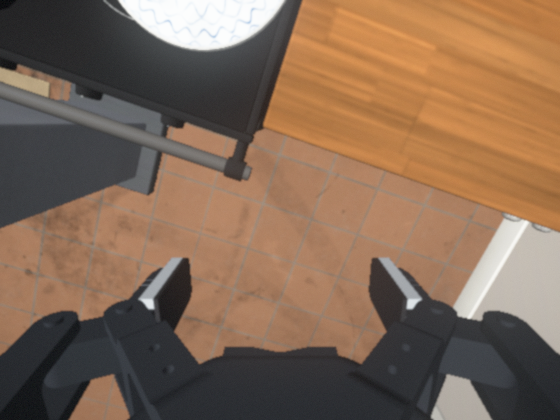

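Look-alikes for the knob:
- A black knob on the board, at side (283,232) and top (325,218).
- A black knob on the glass hob, at side (207,266) and top (345,291).
- The pot-lid knob, at side (381,247).

By the description it should be the one on the board. I'll check it in close crops.

Run:
```python
from h import *
s=cv2.imread('pics/side0.png');t=cv2.imread('pics/top0.png')
def c(im,u,v,w,k): return cv2.resize(im[v-w:v+w,u-w:u+w],(k,k),interpolation=cv2.INTER_CUBIC)
a=np.hstack([c(s,283,235,22,266),c(s,207,266,22,266),c(s,246,150,22,266)])
b=np.hstack([c(t,325,218,22,266),c(t,345,291,22,266),c(t,173,209,22,266)])
cv2.imwrite('pics/c0.png',np.vstack([a,b]))
```

```text
(no output)
```

View pics/c0.png

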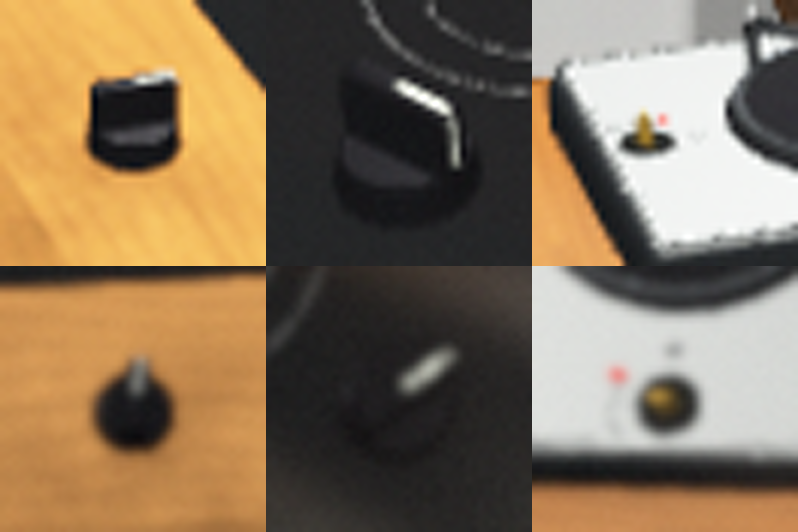

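The board knob is clearly the smaller one (about 15 px across in the side view, against 24 px for the one on the glass). The tap sits at top (173,209), with the flame mark at (165,205).

Run:
```python
from h import *
t=camera_params('top');s=camera_params('side')
f=lambda p,u,v,z:np.round(onz(p,u,v,z),1)
print('knob top',f(t,325.2,220.2,29),'side disc bottom',f(s,261+134/6.045,213+145/6.045,24), 'pointer top',f(t,303+140/6.045,196+(362-266)/6.045,58))
print('side bar ends',f(s,261+172/6.045,213+77/6.045,58),f(s,261+95/6.045,213+85/6.045,58))
print('tap',f(t,173.2,209.5,66),'off',f(t,174.4,201,66),'flame',f(t,165.2,205,66),'side tap base',f(s,224+(648-532)/6.045,128+143/6.045,66),'side tip',f(s,224+(646-532)/6.045,128+112/6.045,86))
print('hob corners',[f(t,u,v,66) for u,v in[(144,139),(222,139),(135,220),(217,220)]])
```

```text
knob top [ 526.  -179.9   29. ] side disc bottom [ 531.1 -184.5   24. ] pointer top [ 543.3 -179.6   58. ]
side bar ends [ 548.5 -183.7   58. ] [ 513.7 -181.4   58. ]
tap [501.4 290.2  66. ] off [529.5 291.5  66. ] flame [513.5 318.2  66. ] side tap base [505.4 274.2  66. ] side tip [504.9 273.7  86. ]
hob corners [array([734.6, 433.9,  66. ]), array([756.6, 174.9,  66. ]), array([455.4, 404.7,  66. ]), array([481.4, 149. ,  66. ])]
```

```bash
cat >> h.py <<'E'
def info():
    s=ctrl.read_state();M=rot(s['tool_rot'])
    return s,M
def plan(pos,jaw,):
    # target TCP pos, jaw axis world angle (rad; tool z in xy plane), tool pointing down
    s,M=info();d=np.array(pos)-s['eef_pos']
    z=np.array([np.cos(jaw),np.sin(jaw),0]);x=np.array([0,0,-1.]);y=np.cross(z,x)
    T=np.stack([x,y,z],1)
    rv=R.from_matrix(M.T@T).as_rotvec()
    print('t',round(s['clock'],2),'pos',s['eef_pos'].round(1),'jaw',np.arctan2(M[1,2],M[0,2]).round(3),'w',round(s['width'],1),'F',s['force'].round(1),'T',s['torque'].round(2))
    print('tool delta',(M.T@d).round(1),'rotvec',rv.round(3),'q7',s['qpos'].round(2))
E
python3 - <<'E'
from h import *
s,M=info();print(M.round(3))
w=camera_params('wrist');print((M.T@(w['eye']-s['eef_pos'])).round(1),(M.T@rot(w['orientation'])).round(2))
plan([530,-181,250],np.pi/2);plan([530,-181,250],-np.pi/2)
E
```

```text
[[-0.     0.946  0.325]
 [ 0.001  0.325 -0.946]
 [-1.    -0.    -0.001]]
[-173.2   69.6   -0.8] [[ 0.    0.28 -0.96]
 [ 0.    0.96  0.28]
 [ 1.   -0.    0.  ]]
t 0.15 pos [ 211.  -614.3  199. ] jaw -1.24 w 85.3 F [ 0.1 -0.4  0.5] T [0.04 0.03 0.05]
tool delta [ -50.6  442.4 -306.2] rotvec [-2.811e+00 -0.000e+00 -2.000e-03] q7 [ 1.17  0.63  0.04  1.52 -0.03  1.   -0.02]
t 0.15 pos [ 211.  -614.3  199. ] jaw -1.24 w 85.3 F [ 0.1 -0.4  0.5] T [0.04 0.03 0.05]
tool delta [ -50.6  442.4 -306.2] rotvec [ 0.331 -0.001  0.   ] q7 [ 1.17  0.63  0.04  1.52 -0.03  1.   -0.02]
```

```bash
python3 -m handwheel '1 -25 20 -14 0 0 0; 1 -25 36 -24 0 0 0; 1 0 40 -28 0 0 0; 1 0 40 -28 0 0 0; 1 0 40 -28 0 0 0; 1 0 40 -28 0 0 0; 1 0 40 -28 0 0 0; 1 0 40 -28 0 0 0; 1 0 40 -28 0 0 0; 1 0 40 -28 0 0 0'
python3 - <<'E'
from h import *
plan([530,-181,250],-np.pi/2)
E
```

```text
clock: 1.15
eef_pos: [483.4, -242.3, 247.0]
tool_rot: [-1.89, 1.565, 3.135]
force: [1.4, -0.7, -0.5]
width: 85.2
t 1.15 pos [ 483.4 -242.3  247. ] jaw -1.258 w 85.2 F [ 1.4 -0.7 -0.5] T [-0.04 -0.08 -0.01]
tool delta [ -3.2  63.2 -44. ] rotvec [ 0.313 -0.001  0.005] q7 [ 0.42  0.42 -0.01  1.76  0.01  0.97 -0.85]
```

```bash
python3 -m handwheel '1 0 32 -22 0 0 0; 1 0 26 -18 0 0 0; 1 0 0 0 0.14 0 0; 1 0 0 0 0.14 0 0; 1 0 0 0 0 0 0;1 0 0 0 0 0 0'
python3 - <<'E'
from h import *
plan([530,-181,250],-np.pi/2)
w=camera_params('wrist');im=get_image('wrist');cv2.imwrite('pics/w1.png',im)
np.save('w1.npy',w,allow_pickle=True)
print(proj(w,[530,-181,22]),proj(w,[530,-181,58]))
E
```

```text
clock: 1.75
eef_pos: [532.3, -171.8, 245.2]
tool_rot: [-2.438, 1.563, 2.319]
force: [-1.3, 1.1, 0.3]
width: 85.5
t 1.75 pos [ 532.3 -171.8  245.2] jaw -1.526 w 85.5 F [-1.3  1.1  0.3] T [-0.04 -0.06 -0.08]
tool delta [-4.8 -2.8  9.1] rotvec [ 0.045 -0.006  0.005] q7 [ 0.24  0.45  0.04  1.71 -0.03  0.99 -1.24]
(np.float64(288.36162020285184), np.float64(177.24230488286426)) (np.float64(288.9706374785057), np.float64(182.64524561302156))
```

View pics/w1.png

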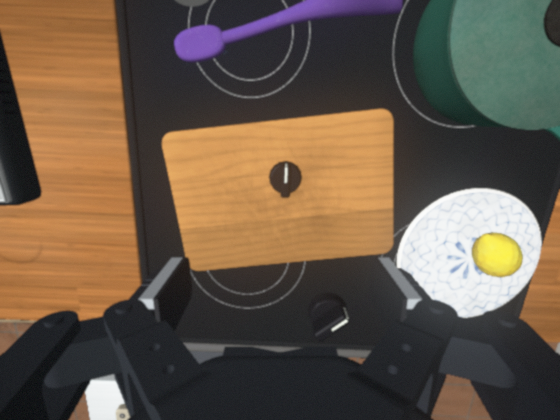

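Run:
```python
from h import *
im=cv2.imread('pics/w1.png');cv2.imwrite('pics/w1c.png',cv2.resize(im[150:210,250:320],(700,600),interpolation=cv2.INTER_CUBIC))
```

```text
(no output)
```

View pics/w1c.png

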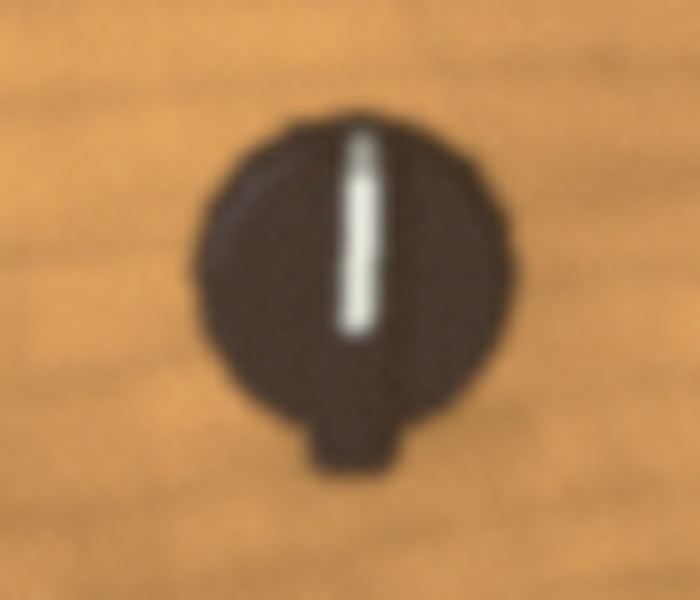

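Run:
```python
from h import *
w=np.load('w1.npy',allow_pickle=True).item()
g=lambda a,b,z:onz(w,250+a/10-.45,150+b/10-.45,z).round(1)
print('disc',g(355,275,22),g(355,272,29)); a=g(362,175,58);b=g(356,330,58);c=g(353,472,58);print(a,b,c)
print(np.arctan2(a[1]-b[1],a[0]-b[0]),np.arctan2(a[1]-c[1],a[0]-c[0]))
```

```text
disc [ 530.1 -176.6   22. ] [ 531.7 -176.4   29. ]
[ 548.8 -176.1   58. ] [ 529.9 -176.4   58. ] [ 512.1 -176.9   58. ]
0.01587168299179067 0.021794913472866523
```

```bash
python3 -m handwheel '1 35 -2 4 0.02 -0.006 0.005; 1 40 0 0 0 0 0; 1 35 0 0 0 0 0; 1 10 0 0 0 0 0;1 0 0 0 0 0 0;1 0 0 0 0 0 0'
python3 - <<'E'
from h import *
plan([530.5,-176.5,120],-np.pi/2+.02)
w=camera_params('wrist');im=get_image('wrist');cv2.imwrite('pics/w2.png',im)
np.save('w2.npy',w,allow_pickle=True)
u,v=map(int,proj(w,[530,-177,40]));print(u,v)
cv2.imwrite('pics/w2c.png',cv2.resize(im[v-50:v+50,u-60:u+60],(720,600),interpolation=cv2.INTER_CUBIC))
E
```

```text
clock: 2.4
eef_pos: [532.4, -179.9, 125.0]
tool_rot: [1.263, 1.563, -0.279]
force: [0.3, 0.0, 0.5]
width: 85.1
t 2.4 pos [ 532.4 -179.9  125. ] jaw -1.542 w 85.1 F [0.3 0.  0.5] T [0.03 0.05 0.01]
tool delta [ 5.  -1.8 -3.5] rotvec [ 0.009  0.002 -0.007] q7 [ 0.25  0.59  0.03  1.85 -0.03  0.69 -1.24]
277 206
```

View pics/w2c.png

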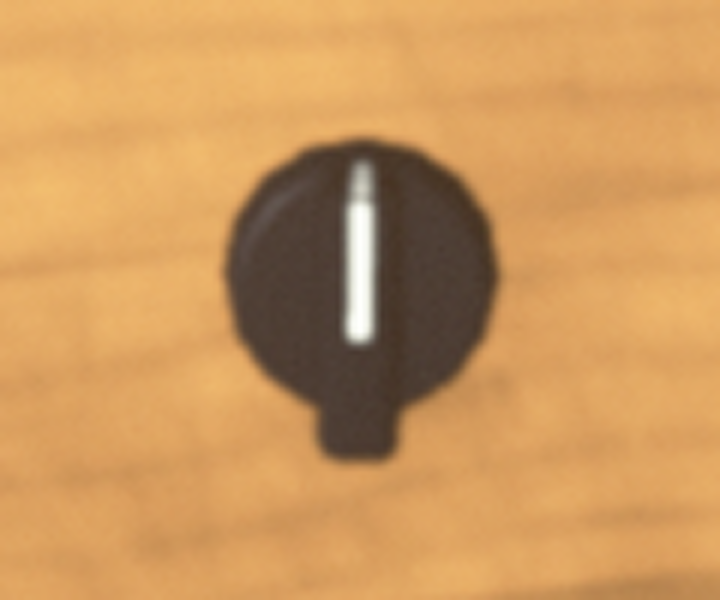

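Run:
```python
from h import *
w=np.load('w2.npy',allow_pickle=True).item()
g=lambda a,b,z:onz(w,217+a/6-.4,156+b/6-.4,z).round(1)
print('disc',g(361,276,24)); a=g(362,200,58);b=g(360,342,58);c=g(358,460,58);print(a,b,c,(a+c)/2)
print(np.arctan2(a[1]-b[1],a[0]-b[0]),np.arctan2(a[1]-c[1],a[0]-c[0]))
plan([532,-177,47],-np.pi/2+.02)
```

```text
disc [ 530.1 -176.5   24. ]
[ 549.5 -176.4   58. ] [ 529.4 -176.7   58. ] [ 512.  -176.9   58. ] [ 530.75 -176.65   58.  ]
0.014924264990084124 0.013332543294145677
t 2.45 pos [ 532.7 -180.   125.4] jaw -1.542 w 85.0 F [ 0.2 -0.3  0.3] T [ 0.02  0.03 -0.04]
tool delta [78.4 -1.3 -3.3] rotvec [ 0.009  0.003 -0.008] q7 [ 0.25  0.59  0.03  1.85 -0.03  0.69 -1.24]
```

```bash
python3 -m handwheel '1 20 -2 -3.5 0.013 0.003 -0.008; 1 25 0 0 0 0 0; 1 20 0 0 0 0 0; 1 8 0 0 0 0 0;1 0 0 0 0 0 0'
python3 - <<'E'
from h import *
plan([530.5,-176.6,47],-np.pi/2+.014)
E
```

```text
clock: 2.95
eef_pos: [539.4, -179.3, 59.5]
tool_rot: [1.307, 1.552, -0.247]
force: [0.3, 0.4, 0.5]
width: 85.3
t 2.95 pos [ 539.4 -179.3   59.5] jaw -1.554 w 85.3 F [0.3 0.4 0.5] T [-0.01 -0.01  0.05]
tool delta [12.4 -9.1 -2.9] rotvec [ 0.003  0.005 -0.018] q7 [ 0.25  0.7   0.03  1.89 -0.04  0.54 -1.25]
```

```bash
python3 -m handwheel '1 4 -8 -2.5 0.003 0.005 -0.018; 1 4 0 0 0 0 0;1 3 0 0 0 0 0;1 0 0 0 0 0 0'
python3 - <<'E'
from h import *
plan([530.5,-176.6,47],-np.pi/2+.014)
E
```

```text
clock: 3.35
eef_pos: [533.5, -177.7, 51.4]
tool_rot: [1.306, 1.566, -0.251]
force: [0.5, -0.1, -0.1]
width: 85.5
t 3.35 pos [ 533.5 -177.7   51.4] jaw -1.557 w 85.5 F [ 0.5 -0.1 -0.1] T [ 0.03  0.02 -0.02]
tool delta [ 4.4 -3.  -1.1] rotvec [-0.     0.001 -0.005] q7 [ 0.25  0.71  0.03  1.9  -0.04  0.53 -1.25]
```

```bash
python3 -m handwheel '1 4 -3 -1.1 0 0 -0.005; 1 1 -0.5 0 0 0 0;1 0 0 0 0 0 0'
python3 - <<'E'
from h import *
plan([530.5,-176.6,47],-np.pi/2+.014)
E
```

```text
clock: 3.65
eef_pos: [530.1, -176.6, 46.4]
tool_rot: [0.032, 1.569, -1.525]
force: [0.5, 0.4, 0.5]
width: 85.7
t 3.65 pos [ 530.1 -176.6   46.4] jaw -1.557 w 85.7 F [0.5 0.4 0.5] T [0.03 0.01 0.02]
tool delta [-0.6  0.4 -0. ] rotvec [-0.     0.002 -0.   ] q7 [ 0.25  0.72  0.03  1.9  -0.04  0.52 -1.25]
```

```bash
python3 -m handwheel '-1 0 0 0 0 0 0;-1 0 0 0 0 0 0;-1 0 0 0 0 0 0;-1 0 0 0 0 0 0;-1 0 0 0 0 0 0;-1 0 0 0 0 0 0;-1 0 0 0 0 0 0;-1 0 0 0 0 0 0'
python3 - <<'E'
from h import *
plan([530.5,-176.6,130],-np.pi/2+.014)
E
```

```text
clock: 4.45
eef_pos: [530.3, -176.7, 46.6]
tool_rot: [0.267, 1.569, -1.291]
force: [-1.0, 0.1, 0.0]
width: 0.1
t 4.45 pos [ 530.3 -176.7   46.6] jaw -1.557 w 0.1 F [-1.   0.1  0. ] T [-0.   -0.01 -0.03]
tool delta [-83.4   0.3   0. ] rotvec [-0.     0.002 -0.   ] q7 [ 0.25  0.71  0.03  1.9  -0.04  0.52 -1.25]
```

The width reads 0.1 mm, so the bar isn't between the pads. I'll look.

Run:
```python
from h import *
w=camera_params('wrist');im=get_image('wrist');cv2.imwrite('pics/w3.png',im)
s=get_image('side');cv2.imwrite('pics/s3.png',cv2.resize(s[170:290,210:370],(800,600),interpolation=cv2.INTER_CUBIC))
```

```text
(no output)
```

View pics/w3.png

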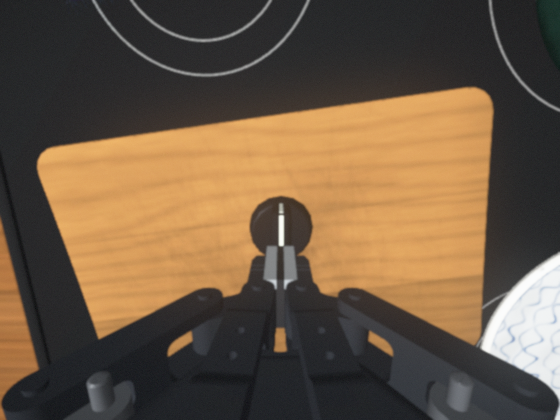

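View pics/s3.png

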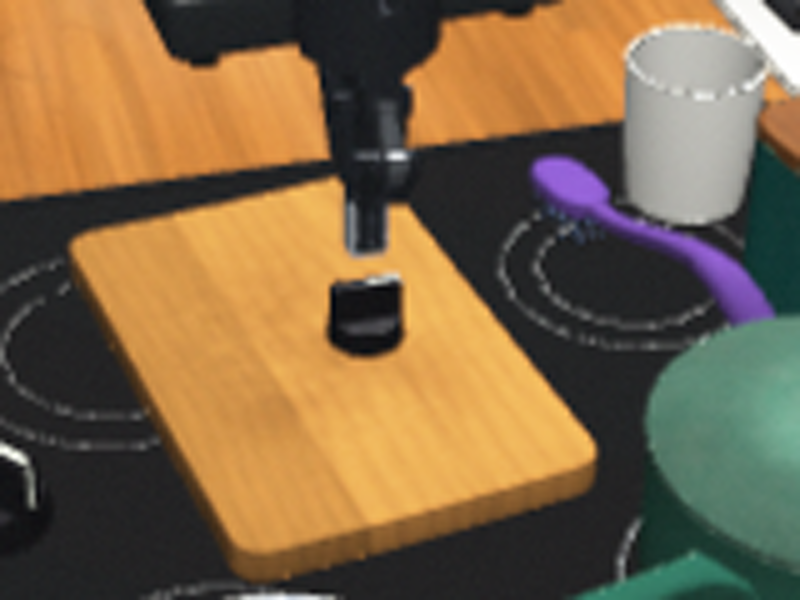

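Run:
```python
from h import *
w=camera_params('wrist');s=camera_params('side')
for z in(38,46,57,65,80):print(z,np.round(proj(s,[530,-177,z]),1),np.round(proj(w,[530,-177,z]),1))
for X in [(530,-177,22),(550,-177,58),(510,-177,58)]:print(X,np.round(proj(s,X),1),np.round(proj(w,X),1))
st,M=info();e=st['eef_pos'];print(e, (M.T@(w['eye']-e)).round(1))
for n,u,v in (('s knob bar pt end',210+402/5,170+280/5),('bar other end',210+332/5,170+282/5)): print(n,onz(s,u,v,58).round(1))
t=cv2.imwrite('pics/t3.png',cv2.resize(get_image('top')[180:260,270:380],(770,560),interpolation=cv2.INTER_CUBIC))
```

```text
38 [282.1 231.3] [281.4 234.3]
46 [282.2 228.9] [281.4 238.9]
57 [282.2 225.6] [281.6 246. ]
65 [282.2 223.2] [281.6 251.7]
80 [282.2 218.6] [281.9 263.9]
(530, -177, 22) [282.1 236. ] [281.2 226. ]
(550, -177, 58) [289.3 224.3] [282.1 213.7]
(510, -177, 58) [275.  226.3] [281.1 277.6]
[ 530.28721505 -176.71920758   46.5555343 ] [-173.2   69.4   -0.6]
s knob bar pt end [ 550.7 -185.4   58. ]
bar other end [ 513.6 -178.3   58. ]
```

View pics/t3.png

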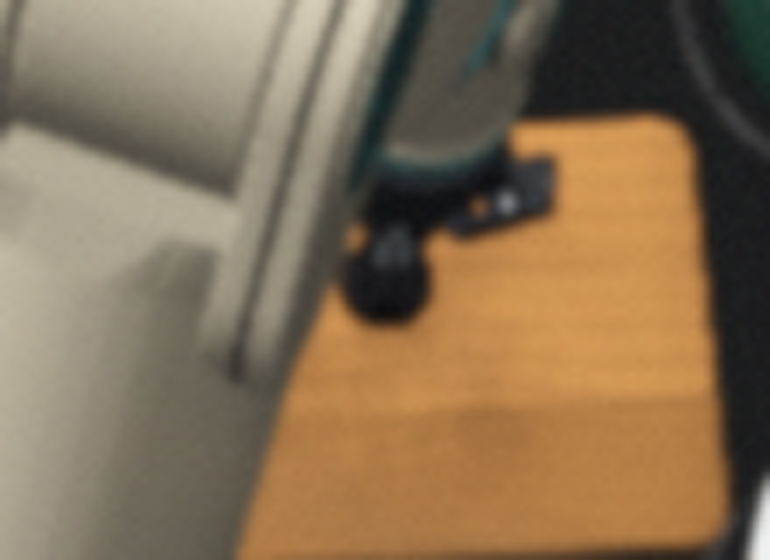

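Run:
```python
from h import *
a=cv2.imread('pics/w3.png')[180:300,200:360]
cv2.imwrite('pics/w3c.png',cv2.resize(a,(800,600),interpolation=cv2.INTER_CUBIC))
w=camera_params('wrist')
for X in [(541,-177,38),(541,-177,60),(541,-177,75),(519,-177,38),(541,-167,60)]:print(X,np.round(proj(w,X),1))
```

```text
(541, -177, 38) [281.6 218. ]
(541, -177, 60) [281.9 230. ]
(541, -177, 75) [282.1 240. ]
(519, -177, 38) [281.1 250.1]
(541, -167, 60) [264.1 229.8]
```

View pics/w3c.png

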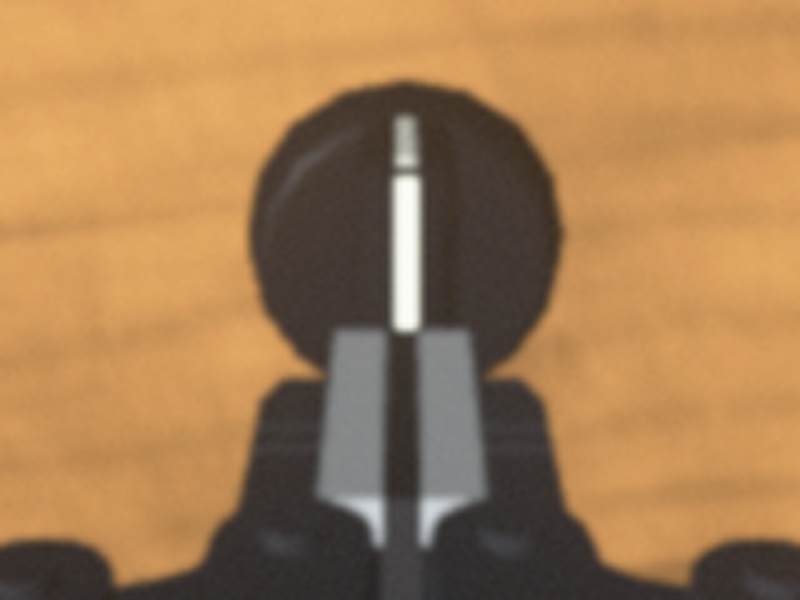

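The closed pads stand directly over the knob, but they end about 75–80 mm up. The reported TCP height implies 38 mm. Both the side view and the wrist view agree on this, so the tips lie about 35–40 mm farther back than stated. I'll open, go lower in steps watching the force, and look again.

```bash
python3 -m handwheel '1 0 0 0 0 0 0;1 0 0 0 0 0 0;1 0 0 0 0 0 0;1 0 0 0 0 0 0;1 0 0 0 0 0 0;1 0 0 0 0 0 0;1 8 0 0 0 0 0;1 8 0 0 0 0 0;1 8 0 0 0 0 0;1 0 0 0 0 0 0'
python3 - <<'E'
from h import *
plan([530.5,-176.6,8],-np.pi/2+.014)
w=camera_params('wrist');im=get_image('wrist');cv2.imwrite('pics/w4.png',im)
s=get_image('side');cv2.imwrite('pics/s4.png',cv2.resize(s[170:290,210:370],(800,600),interpolation=cv2.INTER_CUBIC))
E
```

```text
clock: 5.6
eef_pos: [530.0, -176.6, 20.1]
tool_rot: [-0.094, 1.569, -1.652]
force: [-0.5, -0.1, -0.8]
width: 85.3
t 5.6 pos [ 530.  -176.6   20.1] jaw -1.557 w 85.3 F [-0.5 -0.1 -0.8] T [ 0.03  0.04 -0.01]
tool delta [12.1  0.5 -0. ] rotvec [-0.     0.001  0.   ] q7 [ 0.25  0.76  0.03  1.91 -0.04  0.47 -1.25]
```

View pics/w4.png

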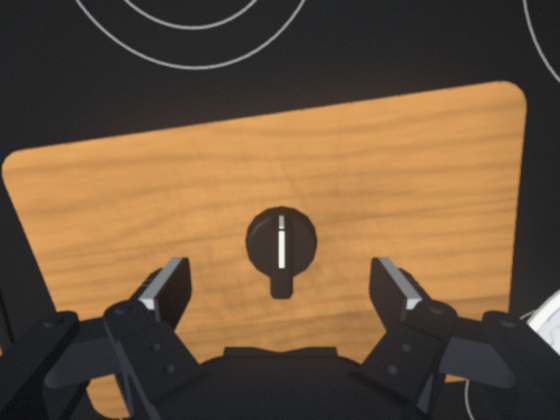

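View pics/s4.png

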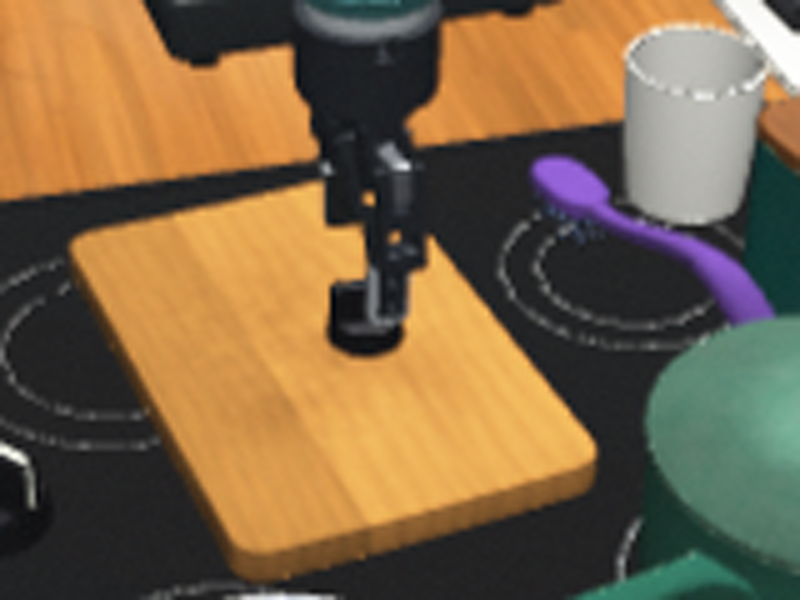

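Run:
```python
from h import *
s=camera_params('side')
for z in(50,60,70,80):print(z,np.round(proj(s,[530,-220,z]),1),np.round(proj(s,[541,-220,z]),1))
```

```text
50 [286.2 237. ] [290.3 236.4]
60 [286.3 233.9] [290.3 233.3]
70 [286.3 230.8] [290.4 230.2]
80 [286.4 227.7] [290.5 227.1]
```

```bash
python3 -m handwheel '1 5 0.5 0 0 0 0;1 4 0 0 0 0 0;1 0 0 0 0 0 0;-1 0 0 0 0 0 0;-1 0 0 0 0 0 0;-1 0 0 0 0 0 0;-1 0 0 0 0 0 0;-1 0 0 0 0 0 0;-1 0 0 0 0 0 0;-1 0 0 0 0 0 0'
python3 - <<'E'
from h import *
plan([530.5,-176.6,130],-np.pi/2+.014)
w=camera_params('wrist');im=get_image('wrist');cv2.imwrite('pics/w5.png',cv2.resize(im[200:320,200:360],(640,480),interpolation=cv2.INTER_CUBIC))
s=get_image('side');cv2.imwrite('pics/s5.png',cv2.resize(s[190:270,230:340],(770,560),interpolation=cv2.INTER_CUBIC))
E
```

```text
clock: 6.7
eef_pos: [532.2, -177.3, 12.4]
tool_rot: [0.921, 1.566, -0.637]
force: [1.0, -0.4, -0.3]
width: 10.1
t 6.7 pos [ 532.2 -177.3   12.4] jaw -1.557 w 10.1 F [ 1.  -0.4 -0.3] T [-0.01  0.03  0.02]
tool delta [-117.6   -1.3   -0.4] rotvec [-0.001  0.003 -0.004] q7 [ 0.25  0.77  0.03  1.91 -0.04  0.45 -1.25]
```

View pics/w5.png

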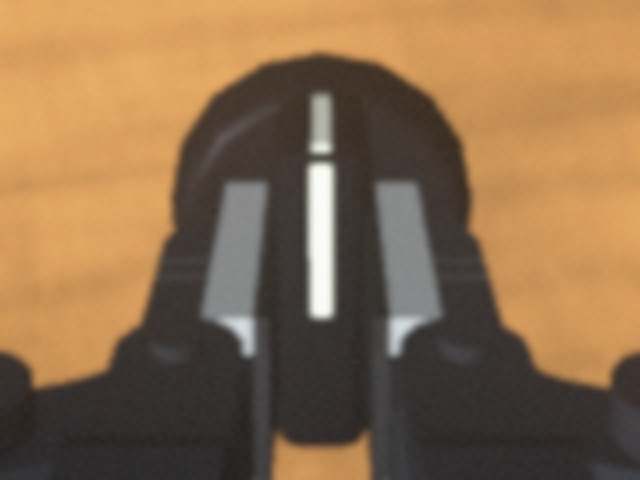

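View pics/s5.png

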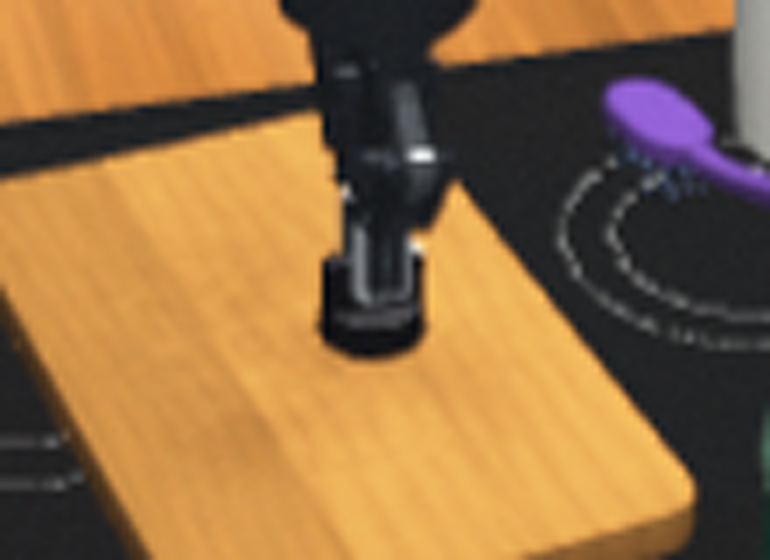

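```bash
python3 -m handwheel '-1 -5 0 0 0 0 0;-1 -15 0 0 0 0 0;-1 -20 0 0 0 0 0;-1 -20 0 0 0 0 0;-1 -20 0 0 0 0 0;-1 -20 0 0 0 0 0;-1 -10 0 0 0 0 0;-1 0 0 0 0 0 0;-1 0 0 0 0 0 0;-1 0 0 0 0 0 0'
python3 - <<'E'
from h import *
plan([530.5,-176.6,130],-np.pi/2+.014)
w=camera_params('wrist');im=get_image('wrist');cv2.imwrite('pics/w6.png',im)
s=get_image('side');cv2.imwrite('pics/s6.png',cv2.resize(s[130:270,210:370],(800,700),interpolation=cv2.INTER_CUBIC)[:600])
E
```

```text
clock: 7.8
eef_pos: [529.9, -176.1, 126.0]
tool_rot: [-0.451, 1.57, -2.008]
force: [0.2, -0.2, -1.5]
width: 10.8
t 7.8 pos [ 529.9 -176.1  126. ] jaw -1.557 w 10.8 F [ 0.2 -0.2 -1.5] T [0.08 0.   0.07]
tool delta [-4.   0.6  0.5] rotvec [-0.     0.001  0.001] q7 [ 0.24  0.59  0.04  1.85 -0.03  0.7  -1.25]
```

View pics/w6.png

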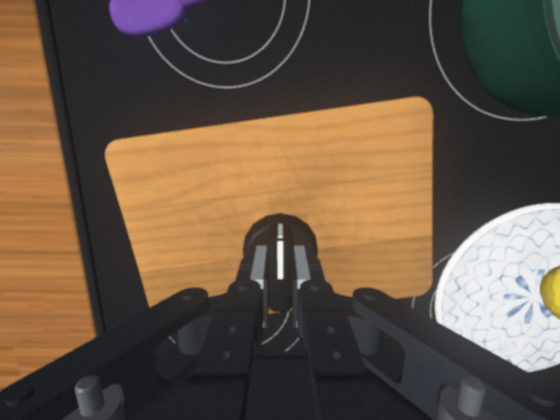

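View pics/s6.png

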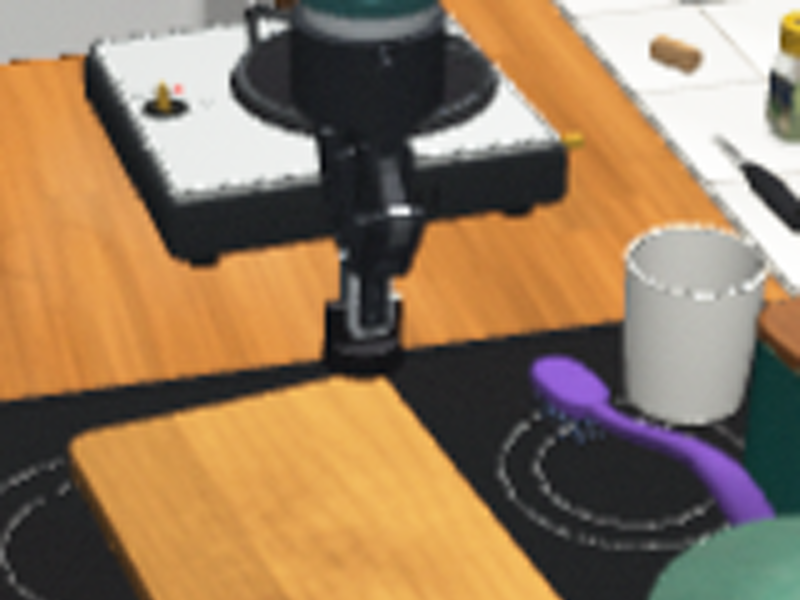

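Knob held, upright and clear of the board. I'll carry it to just in front of the tap so the wrist camera can see the spindle.

```bash
python3 -m handwheel '-1 -4 0 -15 0 0 0;-1 -4 -6 -30 0 0 0;-1 -2 -10 -40 0 0 0;-1 0 -10 -40 0 0 0;-1 0 -10 -40 0 0 0;-1 0 -10 -40 0 0 0;-1 0 -10 -40 0 0 0;-1 0 -10 -40 0 0 0;-1 0 -10 -40 0 0 0;-1 0 -10 -40 0 0 0'
python3 - <<'E'
from h import *
plan([440,285,140],-np.pi/2+.1)
E
```

```text
clock: 8.9
eef_pos: [433.0, 204.0, 133.7]
tool_rot: [-1.557, 1.565, -3.122]
force: [1.4, 0.2, 0.7]
width: 10.0
t 8.9 pos [433.  204.  133.7] jaw -1.564 w 10.0 F [1.4 0.2 0.7] T [-0.01 -0.04  0.02]
tool delta [ -6.4   7.5 -80.9] rotvec [-0.093 -0.     0.006] q7 [-0.55  0.49  0.08  2.05 -0.07  0.61 -1.99]
```

```bash
python3 -m handwheel '-1 -4 4 -35 -0.05 0 0.006;-1 -3 4 -30 -0.045 0 0;-1 0 0 -12 0 0 0;-1 0 0 0 0 0 0;-1 0 0 0 0 0 0'
python3 - <<'E'
from h import *
plan([440,285,140],-np.pi/2+.1)
w=camera_params('wrist');im=get_image('wrist');cv2.imwrite('pics/w7.png',im);np.save('w7.npy',w,allow_pickle=True)
E
```

```text
clock: 9.4
eef_pos: [428.5, 293.5, 139.8]
tool_rot: [-2.005, 1.565, 2.827]
force: [-0.8, -0.4, -0.5]
width: 10.4
t 9.4 pos [428.5 293.5 139.8] jaw -1.452 w 10.4 F [-0.8 -0.4 -0.5] T [-0.07 -0.03 -0.  ]
tool delta [-0.3 10.4  9.8] rotvec [ 0.019 -0.002  0.005] q7 [-0.69  0.53  0.06  1.94 -0.05  0.68 -2.05]
```

View pics/w7.png

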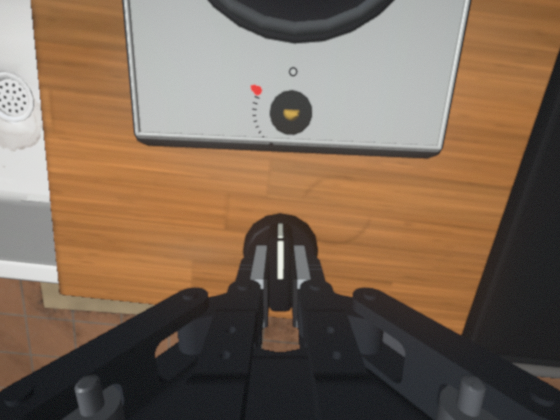

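Run:
```python
from h import *
im=cv2.imread('pics/w7.png')
cv2.imwrite('pics/w7c.png',cv2.resize(im[55:145,240:340],(800,720),interpolation=cv2.INTER_CUBIC)[:600])
cv2.imwrite('pics/w7k.png',cv2.resize(im[205:325,220:340],(600,600),interpolation=cv2.INTER_CUBIC))
```

```text
(no output)
```

View pics/w7c.png

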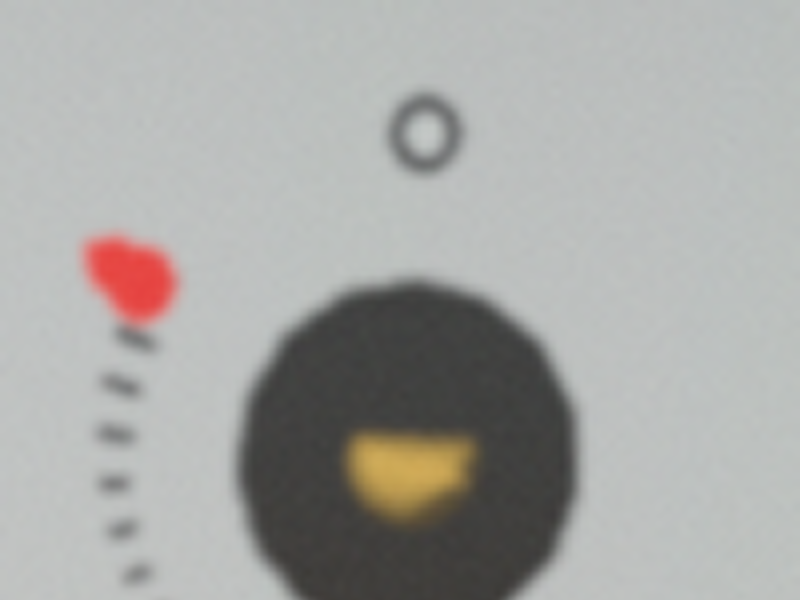

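View pics/w7k.png

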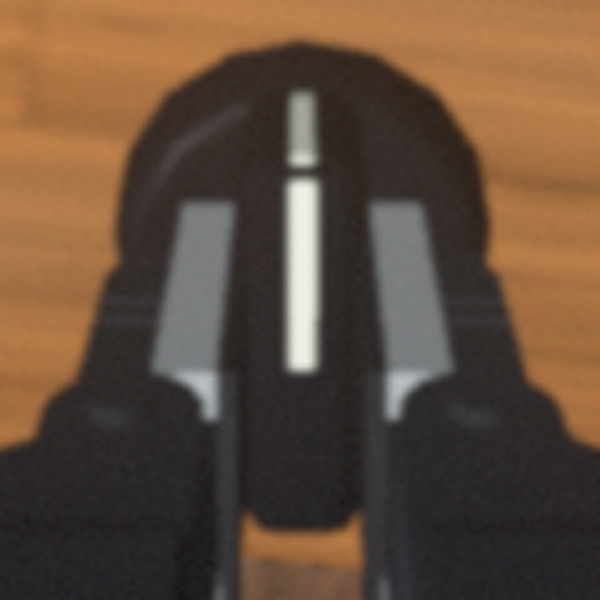

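Run:
```python
from h import *
w=np.load('w7.npy',allow_pickle=True).item()
T=lambda a,b,z:onz(w,240+a/8-.44,55+b/8-.44,z)
K=lambda a,b,z:onz(w,220+a/5-.4,205+b/5-.4,z)
base=T(409,452,66);off=T(425,133,66);fl=T(135,275,66)
f1,f2=T(350,437,86),T(475,440,86)
print('base',base.round(1),'off',off.round(1),'flame',fl.round(1),'r',np.linalg.norm(off-base),np.linalg.norm(fl-base),'offang',np.arctan2(*(off-base)[1::-1]),'flameang',np.arctan2(*(fl-base)[1::-1]))
d=f1-f2;print('flat',f1.round(1),f2.round(1),'mid',((f1+f2)/2).round(1),'norm ang',np.arctan2(d[1],d[0])-np.pi/2)
h1,h2=onz(w,136,134,66),onz(w,440,153,66);d=h1-h2;print('hob front edge ang',np.arctan2(d[1],d[0])-np.pi/2,np.linalg.norm(d))
z=139.8+45.6
a,b,c=K(303,178,z),K(302,372,z),K(300,528,z);m=(a+c)/2
print('knob',a.round(1),b.round(1),c.round(1),'len',np.linalg.norm(a-c),'ctr',m.round(1),'yaw',np.arctan2(*(a-c)[1::-1]))
```

```text
base [505.9 295.3  66. ] off [534.4 297.5  66. ] flame [518.8 323.4  66. ] r 28.600163386089523 30.87445550697911 offang 0.07703723420134738 flameang 1.1416299618301116
flat [505.9 301.3  86. ] [507.  290.1  86. ] mid [506.5 295.7  86. ] norm ang 0.09674895277665474
hob front edge ang 0.05867189882242729 244.46653189741497
knob [446.3 296.1 185.4] [426.8 293.9 185.4] [409.8 292.  185.4] len 36.751483103943194 ctr [428.1 294.1 185.4] yaw 0.11194412409916765
```

Tap axis from the wrist picture is about (505, 295.4), with the hob turned about 0.09 rad. The flame mark measures 1.065 rad from the off ring, as described. The knob hangs about 1 mm behind the TCP. I'll move over the tap next.

```bash
python3 -m handwheel '-1 0 20 -2 0.025 0 0.005;-1 0 25 4 0 0 0;-1 0 20 2 0 0 0;-1 4 8 0 0 0 0;-1 0 0 0 0 0 0;-1 0 0 0 0 0 0'
python3 - <<'E'
from h import *
plan([506.3,295.2,95],-np.pi/2+.092)
E
```

```text
clock: 10.05
eef_pos: [502.2, 283.7, 133.8]
tool_rot: [-0.916, 1.562, -2.41]
force: [-0.3, -0.7, -0.0]
width: 10.2
t 10.05 pos [502.2 283.7 133.8] jaw -1.494 w 10.2 F [-0.3 -0.7 -0. ] T [ 0.05 -0.03 -0.06]
tool delta [ 38.7   5.2 -11.4] rotvec [-0.015  0.005  0.007] q7 [-0.61  0.61  0.07  1.79 -0.06  0.76 -2.  ]
```

```bash
python3 -m handwheel '-1 5 5 -11 -0.015 0.005 0.007;-1 15 0 0 0 0 0;-1 10 0 0 0 0 0;-1 4 0 0 0 0 0;-1 0 0 0 0 0 0'
python3 - <<'E'
from h import *
plan([506.3,295.2,86],-np.pi/2+.092)
E
```

```text
clock: 10.55
eef_pos: [502.9, 298.2, 98.0]
tool_rot: [-2.332, 1.568, 2.478]
force: [-0.0, 0.3, -0.1]
width: 10.2
t 10.55 pos [502.9 298.2  98. ] jaw -1.473 w 10.2 F [-0.   0.3 -0.1] T [0.03 0.03 0.03]
tool delta [11.9  3.1  3.3] rotvec [ 0.005 -0.002  0.002] q7 [-0.62  0.66  0.06  1.8  -0.06  0.68 -2.  ]
```

```bash
python3 -m handwheel '-1 5 3 3 0.005 -0.002 0.002;-1 5 0.5 0 0 0 0;-1 0 0 0 0 0 0;-1 0 0 0 0 0 0'
python3 - <<'E'
from h import *
plan([506.3,295.2,82],-np.pi/2+.092)
w=camera_params('wrist');im=get_image('wrist');cv2.imwrite('pics/w8.png',im);np.save('w8.npy',w,allow_pickle=True)
s=get_image('side');cv2.imwrite('pics/s8.png',cv2.resize(s[110:180,200:300],(800,560),interpolation=cv2.INTER_CUBIC))
t=get_image('top');cv2.imwrite('pics/t8.png',cv2.resize(t[170:250,130:230],(750,600),interpolation=cv2.INTER_CUBIC))
E
```

```text
clock: 10.95
eef_pos: [507.4, 295.9, 87.9]
tool_rot: [1.669, 1.569, 0.191]
force: [0.4, 0.1, 0.3]
width: 10.7
t 10.95 pos [507.4 295.9  87.9] jaw -1.478 w 10.7 F [0.4 0.1 0.3] T [0.04 0.02 0.03]
tool delta [ 5.9 -1.2  0.6] rotvec [ 0.    -0.    -0.002] q7 [-0.61  0.68  0.06  1.8  -0.06  0.66 -2.  ]
```

View pics/w8.png

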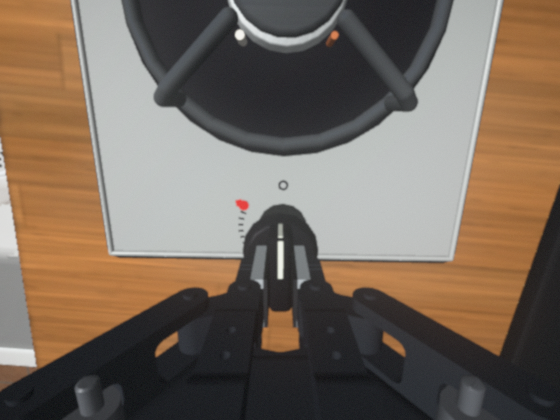

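View pics/s8.png

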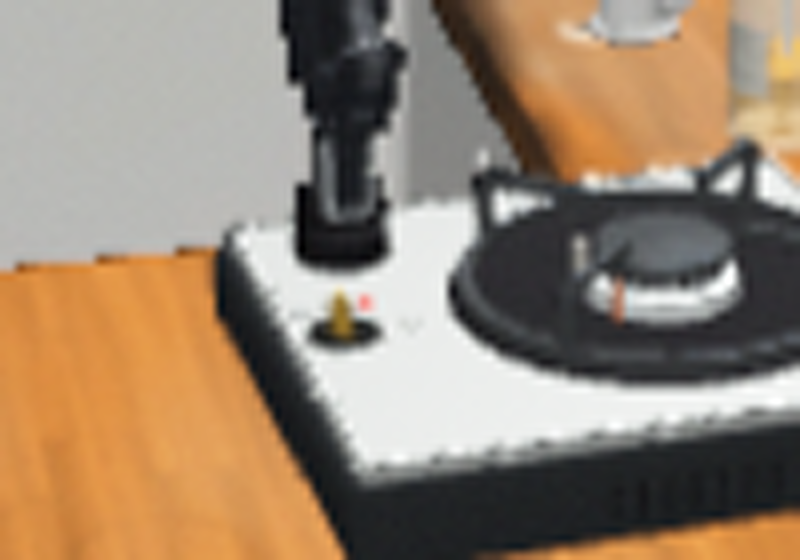

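View pics/t8.png

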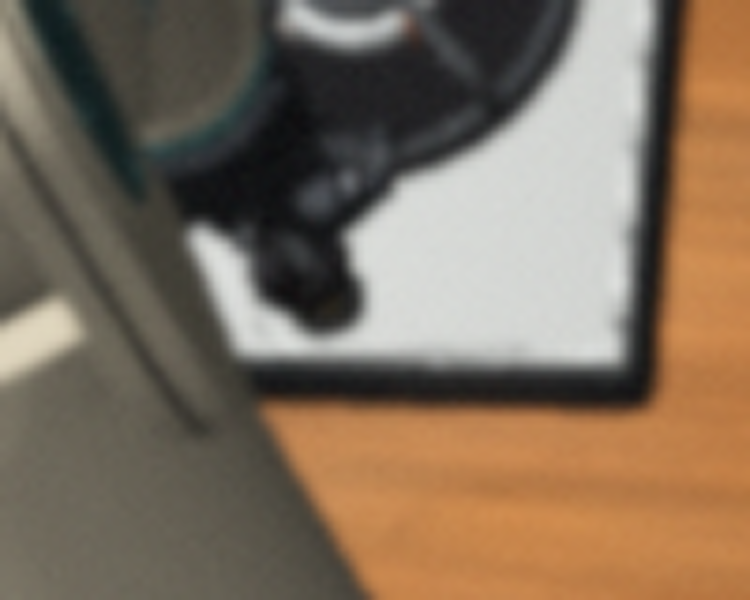

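Run:
```python
from h import *
s=camera_params('side');t=camera_params('top')
S=lambda p:((np.array(proj(s,p))-[200,110]+.44)*8).round(0)
T=lambda p:((np.array(proj(t,p))-[130,170]+.44)*7.5).round(0)
kc=np.array([506.3,296.2,0])
for n,p in [('tap tip',(505,295.4,86)),('tap base',(505,295.4,66)),('knob under',kc+[0,0,97.5]),('knob disc top',kc+[0,0,111.5]),('knob top',kc+[0,0,133.5]),('kc y-10',kc+[0,-10,97.5]),('x+10',kc+[10,0,97.5])]: print(n,S(p),T(p))
```

```text
tap tip [338. 275.] [306. 274.]
tap base [340. 316.] [317. 290.]
knob under [339. 250.] [298. 261.]
knob disc top [338. 220.] [290. 249.]
knob top [336. 173.] [277. 230.]
kc y-10 [343. 259.] [322. 263.]
x+10 [362. 247.] [302. 238.]
```

Run:
```python
from h import *
w=np.load('w8.npy',allow_pickle=True).item()
for z in(56,60,66):
    a,b=onz(w,110,256,z),onz(w,454,262,z);print(z,np.linalg.norm(a-b).round(1), onz(w,283,185,z).round(1),onz(w,242,205,z).round(1), np.linalg.norm(onz(w,283,185,z)-onz(w,242,205,z)).round(1))
w7=np.load('w7.npy',allow_pickle=True).item()
for z in(56,60,66):
    print(z,[onz(w7,240+a/8-.44,55+b/8-.44,z).round(1) for a,b in((409,452),(425,133),(135,275))])
s=camera_params('side');im=cv2.imread('pics/s8.png')
th=np.linspace(0,2*np.pi,60)
def circ(c,r,z,col):
    P=np.array([np.array(proj(s,[c[0]+r*np.cos(t),c[1]+r*np.sin(t),z]))-[200,110]+.44 for t in th])*8+np.array([3,16.])
    cv2.polylines(im,[P.astype(np.int32)],True,col,1)
circ((505,295.4),21,66,(0,255,0));circ((505,295.4),6,86,(0,255,0))
circ((506.3,296.2),22,97.5,(0,0,255));circ((506.3,296.2),19,111.5,(255,0,0))
cv2.imwrite('pics/s8o.png',im)
```

```text
56 255.9 [534.7 297.1  56. ] [517.8 324.5  56. ] 32.3
60 251.0 [535.5 297.2  60. ] [518.9 324.1  60. ] 31.7
66 243.5 [536.8 297.4  66. ] [520.6 323.5  66. ] 30.7
56 [array([506.2, 295. ,  56. ]), array([535.9, 297.3,  56. ]), array([519.6, 324.3,  56. ])]
60 [array([506.1, 295.1,  60. ]), array([535.3, 297.4,  60. ]), array([519.2, 323.9,  60. ])]
66 [array([505.9, 295.3,  66. ]), array([534.4, 297.5,  66. ]), array([518.8, 323.4,  66. ])]
```

View pics/s8o.png

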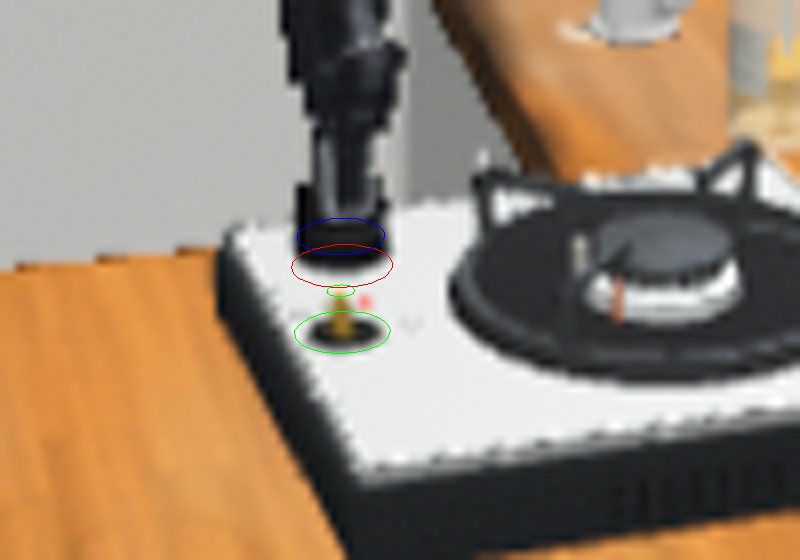

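The marks seen from two heights agree best with the panel about 6 mm lower than the reported TCP frame suggests. The side view also shows the gap about 7 mm larger than expected. So I'll expect contact lower down, and descend by force.

```bash
python3 -m handwheel '-1 4 -0.6 0.9 0 0 0;-1 4 0 0 0 0 0;-1 0 0 0 0 0 0;-1 0 0 0 0 0 0'
python3 - <<'E'
from h import *
plan([506.7,295.1,76],-np.pi/2+.092)
E
```

```text
clock: 11.5
eef_pos: [506.9, 295.1, 79.6]
tool_rot: [1.862, 1.569, 0.384]
force: [-0.0, -0.1, -0.1]
width: 10.4
t 11.5 pos [506.9 295.1  79.6] jaw -1.478 w 10.4 F [-0.  -0.1 -0.1] T [-0.04  0.   -0.09]
tool delta [ 3.6 -0.2 -0. ] rotvec [ 0.001 -0.001 -0.002] q7 [-0.61  0.69  0.06  1.81 -0.06  0.64 -2.  ]
```

```bash
python3 -m handwheel '-1 4 0 0 0 0 0;-1 2 0 0 0 0 0;-1 0 0 0 0 0 0'; python3 -m handwheel '-1 2 0 0 0 0 0;-1 2 0 0 0 0 0;-1 0 0 0 0 0 0';python3 -m handwheel '-1 2 0 0 0 0 0;-1 0 0 0 0 0 0'
```

```text
clock: 11.8
eef_pos: [506.9, 295.1, 73.0]
tool_rot: [1.853, 1.569, 0.375]
force: [0.4, -0.3, -0.8]
width: 10.8
clock: 12.1
eef_pos: [506.9, 295.2, 68.7]
tool_rot: [1.87, 1.568, 0.392]
force: [-0.4, -0.9, -0.9]
width: 10.5
clock: 12.3
eef_pos: [506.9, 295.1, 66.5]
tool_rot: [1.824, 1.569, 0.346]
force: [-0.6, -0.5, 0.1]
width: 10.4
```

```bash
python3 -m handwheel '-1 2 0 0 0 0 0;-1 0 0 0 0 0 0';python3 -m handwheel '-1 2 0 0 0 0 0;-1 0 0 0 0 0 0';python3 -m handwheel '-1 2 0 0 0 0 0;-1 0 0 0 0 0 0'
python3 - <<'E'
from h import *
plan([506.7,295.1,76],-np.pi/2+.092)
s=get_image('side');cv2.imwrite('pics/s9.png',cv2.resize(s[110:180,200:300],(800,560),interpolation=cv2.INTER_CUBIC))
E
```

```text
clock: 12.5
eef_pos: [506.8, 295.0, 64.3]
tool_rot: [1.778, 1.569, 0.3]
force: [0.1, 0.8, -1.1]
width: 10.3
clock: 12.7
eef_pos: [506.9, 295.0, 62.2]
tool_rot: [1.785, 1.569, 0.307]
force: [-0.8, 0.6, -0.9]
width: 10.4
clock: 12.9
eef_pos: [506.8, 295.0, 60.0]
tool_rot: [1.769, 1.569, 0.291]
force: [-0.5, 0.3, -0.2]
width: 10.6
t 12.9 pos [506.8 295.   60. ] jaw -1.478 w 10.6 F [-0.5  0.3 -0.2] T [-0.    0.03  0.02]
tool delta [-16.   -0.1  -0.1] rotvec [ 0.001 -0.    -0.002] q7 [-0.61  0.72  0.05  1.82 -0.06  0.6  -2.  ]
```

View pics/s9.png

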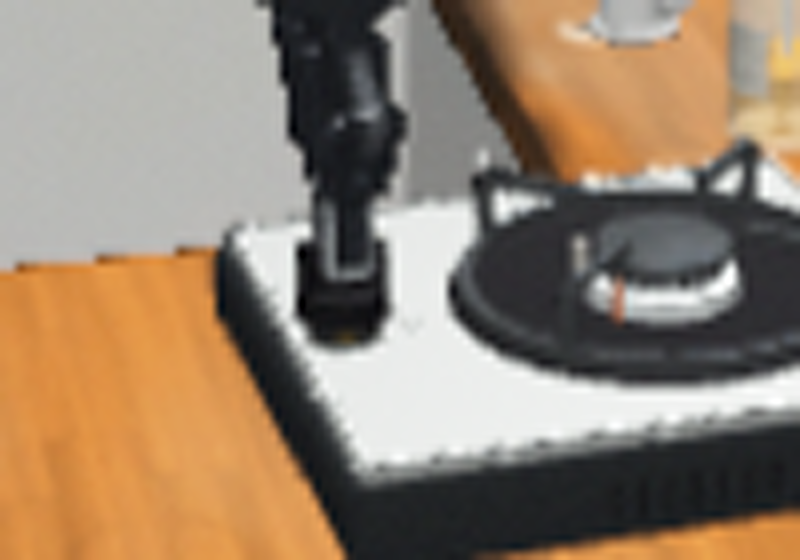

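```bash
python3 -m handwheel '-1 2 0 0 0 0 0;-1 0 0 0 0 0 0';python3 -m handwheel '-1 1.5 0 0 0 0 0;-1 0 0 0 0 0 0';python3 -m handwheel '-1 1.5 0 0 0 0 0;-1 0 0 0 0 0 0';python3 -m handwheel '-1 1.5 0 0 0 0 0;-1 0 0 0 0 0 0'
```

```text
clock: 13.15
eef_pos: [507.1, 295.0, 58.3]
tool_rot: [1.799, 1.568, 0.321]
force: [-0.4, -0.8, 1.9]
width: 10.5
clock: 13.35
eef_pos: [507.1, 295.0, 57.2]
tool_rot: [1.829, 1.568, 0.351]
force: [-0.3, -0.4, 2.9]
width: 10.5
clock: 13.55
eef_pos: [507.2, 295.0, 56.1]
tool_rot: [1.863, 1.568, 0.385]
force: [0.0, -0.5, 4.0]
width: 10.1
clock: 13.75
eef_pos: [507.2, 295.1, 55.0]
tool_rot: [1.885, 1.568, 0.406]
force: [-0.8, -0.7, 4.8]
width: 10.6
```

```bash
python3 -m handwheel '-1 1.5 0 0 0 0 0;-1 0 0 0 0 0 0';python3 -m handwheel '-1 1.5 0 0 0 0 0;-1 0 0 0 0 0 0';python3 -m handwheel '-1 1.5 0 0 0 0 0;-1 0 0 0 0 0 0'
```

```text
clock: 13.95
eef_pos: [507.2, 295.1, 54.1]
tool_rot: [1.917, 1.568, 0.438]
force: [-1.4, -0.0, 5.3]
width: 10.7
clock: 14.15
eef_pos: [507.2, 295.1, 53.6]
tool_rot: [1.959, 1.567, 0.481]
force: [-1.9, -0.8, 7.3]
width: 10.2
clock: 14.35
eef_pos: [507.2, 295.1, 53.7]
tool_rot: [2.004, 1.567, 0.526]
force: [-2.7, -0.8, 5.4]
width: 10.2
```

```bash
python3 -m handwheel '-1 2 0 0 0 0 0;-1 2 0 0 0 0 0;-1 1 0 0 0 0 0'
python3 - <<'E'
from h import *
plan([507.2,295.1,53],-np.pi/2+.092)
s=get_image('side');cv2.imwrite('pics/s10.png',cv2.resize(s[110:180,200:300],(800,560),interpolation=cv2.INTER_CUBIC))
w=get_image('wrist');cv2.imwrite('pics/w10.png',w)
plan([507.2,295.1,53],-np.pi/2+.092)
E
```

```text
clock: 14.65
eef_pos: [507.3, 295.2, 53.3]
tool_rot: [2.111, 1.566, 0.632]
force: [-2.8, -1.3, 8.9]
width: 10.7
t 14.65 pos [507.3 295.2  53.3] jaw -1.479 w 10.7 F [-2.8 -1.3  8.9] T [-0.37  0.72 -0.03]
tool delta [ 0.3 -0.1  0.1] rotvec [-0.    -0.002 -0.004] q7 [-0.61  0.73  0.05  1.83 -0.06  0.58 -2.  ]
t 14.75 pos [507.3 295.1  53.2] jaw -1.479 w 10.1 F [-3.7 -1.5 14.2] T [-0.49  0.92 -0.  ]
tool delta [ 0.2 -0.1  0. ] rotvec [-0.    -0.002 -0.004] q7 [-0.61  0.73  0.05  1.83 -0.06  0.58 -2.  ]
```

View pics/s10.png

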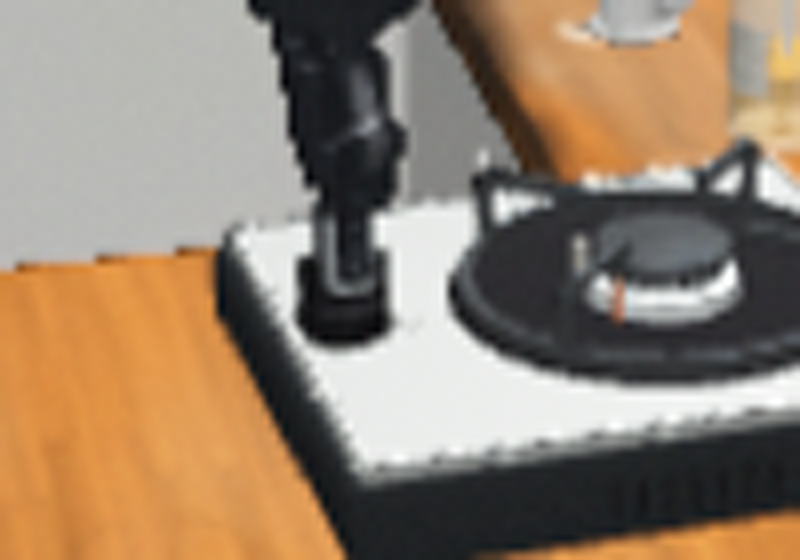

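View pics/w10.png

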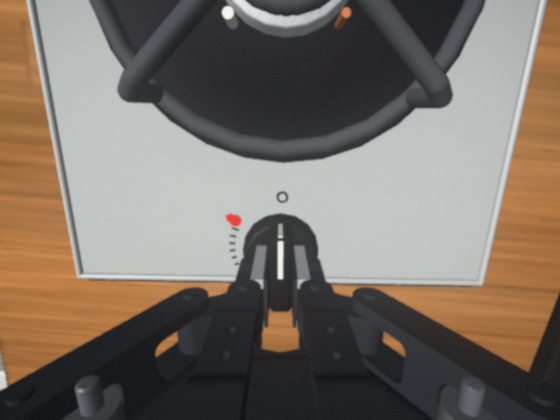

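The knob is fully on. The force climbed at about 1 N/mm from 58.5 to 53.5 mm, then the TCP stopped with over 14 N on the solid end. Now turn it anticlockwise (negative about the tool's x) while pressing.

```bash
python3 -m handwheel '-1 2 0 -0.1 -0.06 0 0;-1 2 0 -0.15 -0.1 0 0;-1 2 0 -0.15 -0.1 0 0;-1 2 0 -0.15 -0.1 0 0'
python3 - <<'E'
from h import *
plan([506.7,295.1,53],-np.pi/2+.092+1.06)
E
```

```text
clock: 15.15
eef_pos: [507.3, 295.7, 53.0]
tool_rot: [1.594, 1.564, 0.487]
force: [-4.6, -2.9, 18.9]
width: 10.6
t 15.15 pos [507.3 295.7  53. ] jaw -1.107 w 10.6 F [-4.6 -2.9 18.9] T [-0.69  1.17 -0.11]
tool delta [ 0.  -0.8  0.3] rotvec [-0.688  0.002 -0.006] q7 [-0.54  0.73 -0.05  1.83  0.06  0.58 -1.74]
```

```bash
python3 -m handwheel '-1 1.5 -0.2 -0.15 -0.1 0 0;-1 1.5 -0.1 -0.15 -0.1 0 0;-1 1.5 -0.1 -0.15 -0.1 0 0;-1 1.5 0 -0.15 -0.1 0 0;-1 1.5 0 -0.15 -0.1 0 0'
python3 - <<'E'
from h import *
plan([506.7,295.9,53],-np.pi/2+.092+1.06)
im=get_image('wrist');cv2.imwrite('pics/w11.png',im);np.save('w11.npy',camera_params('wrist'),allow_pickle=True)
E
```

```text
clock: 15.65
eef_pos: [506.7, 296.2, 53.1]
tool_rot: [0.972, 1.562, 0.385]
force: [-4.5, -2.2, 14.4]
width: 10.9
t 15.65 pos [506.7 296.2  53.1] jaw -0.587 w 10.9 F [-4.5 -2.2 14.4] T [-0.61  0.91 -0.04]
tool delta [ 0.1 -0.2  0.2] rotvec [-0.168  0.006 -0.007] q7 [-0.46  0.73 -0.19  1.83  0.23  0.59 -1.38]
```

View pics/w11.png

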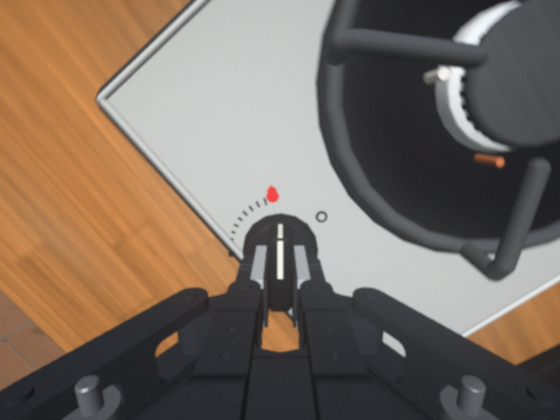

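```bash
python3 -m handwheel '-1 1.5 0 -0.1 -0.09 0 0;-1 1.5 0 -0.1 -0.08 0 0;-1 1.5 0 0 0 0 0;-1 1.5 0 0 0 0 0'
python3 - <<'E'
from h import *
plan([506.7,295.9,53],-np.pi/2+.092+1.06)
w=camera_params('wrist');im=get_image('wrist');cv2.imwrite('pics/w12.png',cv2.resize(im[170:320,210:360],(600,600),interpolation=cv2.INTER_CUBIC))
for p in [(505.5,295.4,60),(518.9,324.1,60),(505.5,295.4,99)]:print(((np.array(proj(w,p))-[210,170])*4).round(0))
s=get_image('side');cv2.imwrite('pics/s12.png',cv2.resize(s[110:180,200:300],(800,560),interpolation=cv2.INTER_CUBIC))
plan([506.7,295.9,53],-np.pi/2+.092+1.06)
E
```

```text
clock: 16.1
eef_pos: [506.5, 296.3, 53.1]
tool_rot: [0.736, 1.56, 0.33]
force: [-3.2, -1.8, 15.5]
width: 10.1
t 16.1 pos [506.5 296.3  53.1] jaw -0.407 w 10.1 F [-3.2 -1.8 15.5] T [-0.6   0.94  0.05]
tool delta [ 0.1 -0.3  0.3] rotvec [ 0.012  0.008 -0.007] q7 [-0.43  0.74 -0.24  1.83  0.29  0.6  -1.25]
[282. 306.]
[289.  99.]
[285. 436.]
t 16.2 pos [506.5 296.3  53.1] jaw -0.407 w 10.2 F [-4.  -2.2 15.4] T [-0.62  0.87 -0.05]
tool delta [ 0.1 -0.3  0.3] rotvec [ 0.012  0.008 -0.007] q7 [-0.43  0.74 -0.24  1.83  0.29  0.6  -1.25]
```

View pics/w12.png

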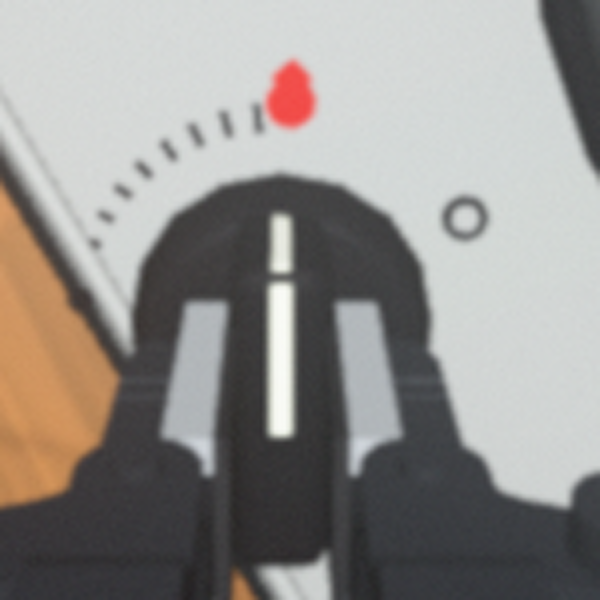

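View pics/s12.png

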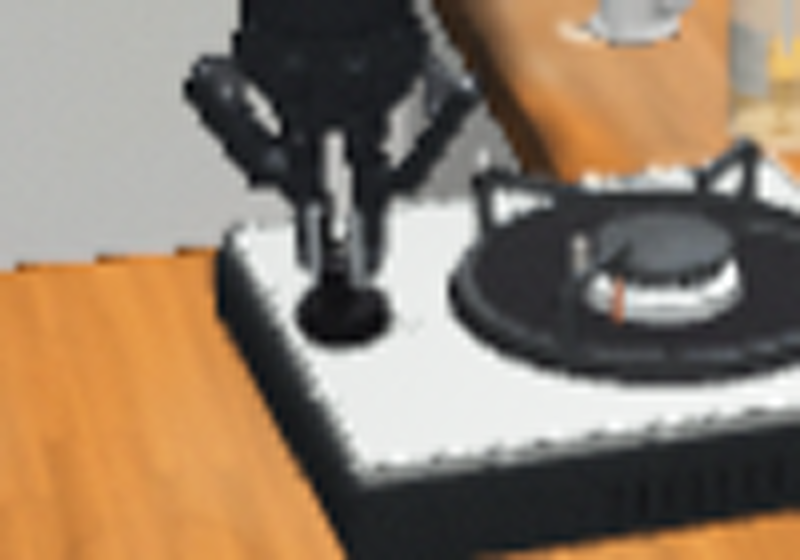

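The pointer line (col 281) is aimed at the red mark (col 290) to within about 0.04 rad. The knob sits right down on the panel, and the push is holding steady at about 15 N. Handing in.

Run:
```python
from h import *
ctrl.finish_job();plan([506.7,295.9,53],-np.pi/2+.092+1.06)
```

```text
the job is handed in; nothing more can be done
the job is handed in; nothing more can be done
```

I picked up the smaller knob from the board, pushed it onto the spindle with its pointer to the off ring, and pressed the tap in until it stopped. Then I turned the knob anticlockwise about 1.07 rad while still pressing. I handed the job in at 16.2 s, still holding the knob at the flame mark; no verdict is reported.

**Last checks:**
- **Pointer:** it aims at the red flame mark to within about 0.04 rad in the wrist picture.
- **Push:** the tap took about 5 mm of travel at about 1 N/mm before stopping solid. At hand-in I was holding about 15 N steady down with the TCP not moving.
- **Grip:** the fingers were closed on the bar at about 10 mm.
- **Not measured:** the tap's own angle could not be read. The play in the socket means it may trail the knob by up to 15 degrees, which is still inside the allowed range.

**What failed or disagreed:**
- **First grasp:** it closed on air above the knob, because the fingertips stand about 35–40 mm farther back than stated. I opened and gripped again lower down; the knob had not moved.
- **Panel height:** near the hob the camera views put the panel about 6 mm lower than expected, so I fitted the knob by force.
- **Side force:** about 4–5 N remained while the knob was on the spindle.

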